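# Put the peg back in its own hole and hang the bottle opener on it

## Robot

A 7-joint arm with a two-finger parallel gripper is mounted at the origin on the work surface. World frame = base frame: x ahead of the robot, y to its left, z up, the work surface at z = 0. Lengths are in m, angles in rad, forces in N, time in s.
With the tool pointing down it reaches from about 0.425 to 0.95 m from the base axis. Payload 4.7 kg.
Tool frame: the origin (TCP) lies between the finger pads; the fingertips stand 25 mm ahead of it and the grasp point (between the pads) lies 6 mm ahead of it; z points along the fingers, y is the line along which they close (so a half turn about z gives the same grasp; the last joint's range is limited). The gripper opens to 85 mm and grips with 20 to 120 N. Pads are 22 mm wide; open, the fingers measure 114 mm over their backs; the gripper's body (76 mm by 85 mm) begins 54 mm behind the grasp point. The pads swing forward as they close: fully open they stand 13 mm farther back than shut.
Start: joints at [-1.336, 0.469, -0.049, 1.532, 0.024, 1.141, -0.082], TCP at [0.176, 0.652, 0.256] pointing down, gripper open.
Joint ranges: [-2.59, 2.59], [-0.33, 1.99], [-1.39, 1.29], [0.1, 2.45], [-1.04, 4.18], [0.21, 1.99], [-2.66, 2.66]. Speed limits (rad/s): [2.57, 2.57, 3.14, 3.14, 3.14, 3.14, 3.14].

## Interface

Orientations are given as a 3x3 rotation matrix whose columns are the frame's x, y, z axes.
In Python, from rig import * gives the robot as it stands. Calls block until the motion is done:
- movep(position, orientation): joint-space move of the TCP to a pose.
- move_l(position, attitude=None, feed=0.15, until_force=None): straight line of the TCP; attitude=None keeps the orientation; feed is the mean speed in m/s. With until_force (N) it stops when the force on the tool has changed by that much, and returns True; else False.
- move_joints(angles): joint-space move.
- command_gripper(opening, newtons=None): finger opening in m; newtons is the grip in N (None keeps the last); returns when the fingers have stopped.
- sleep(seconds).
- inverse_kinematics(position, orientation): joint angles nearest the present ones, or None.
- sense(): the state.
- camera(name): name is "scene" or "top" or "wrist"; returns (picture, depth): 420x560x3 uint8, red, green, blue; 420x560 float32, m along the optical axis (not along the pixel's ray), 0 where there is no reading.
- camera_params(name): a dict with "K" (3x3 intrinsics, pixels), "position" and "rotation" of the camera in the world; the wrist camera has in their place "tool_from_camera" (4x4, takes a point from camera to tool coordinates, whose origin is the TCP and whose axes are the flange's). Camera axes: x right, y down, z forward; pixel columns grow to the right and rows downward; lengths in m; the calibration is good to about 2 mm. A picture is of the moment at which its call begins: read the wrist's pose just before it. camera_params takes no time and is no camera call.
A pose or a line that the arm cannot do raises Unreachable and nothing moves.
- finish_job(): hands the job in; it is judged then, once.
The state is a dict: "time_s": time; "joint_pos": joint angles; "qd": joint speeds; "joint_efforts": joint torques, N m; "position": TCP position; "tcp_rot": TCP orientation; "wrist_force": force on the tool from outside, world axes, zero at the start; "ft_torque": the same for the moment, N m; "finger_gap": finger opening in m; "gripper_force": force on a finger pad.
Only numpy, scipy, OpenCV 4.12 (cv2) and the standard library are available. Lean on these libraries where they do the work, as an engineer would, in place of code of your own. Each camera call takes 0.05 s, during which the arm holds its last target. There are 200 camera calls.

## Task

The peg that carries the bottle opener has come out of the peg block on the console. Drop the loose wooden peg upright and fully home into the hole of the graded row that fits its thickness, then put the ring of the steel bottle opener over that peg and lay the opener flat on the block, its handle across the front ledge towards the robot. Leave the other things where they are.

Things in the scene. Friction and masses are not known exactly. Their poses are not given: they have to be found in the camera images.
- peg_block: Wooden peg block, fixed: 130 (x) by 310 (y) mm, 44 mm high; origin at the centre of its underside, x away from the robot, z up. Five round holes, 60 mm apart along y, graded from thinnest (-y) to thickest (+y), lie at x = +30 mm, leaving a flat front ledge on the robot's side. The end holes hold fixed pegs 66 mm high; beads (66 mm across, 12 mm high) ring the thinnest.
- hole0 (a point): Centre of the mouth of hole 0, level with the block's top, for a peg of 18 mm (hole 20 mm across, 34 mm deep, sharp mouth); already filled by a fixed peg.
- hole1 (a point): Centre of the mouth of hole 1, level with the block's top, for a peg of 24 mm (hole 26 mm across, 34 mm deep, sharp mouth); empty at the start.
- hole2 (a point): Centre of the mouth of hole 2, level with the block's top, for a peg of 30 mm (hole 32 mm across, 34 mm deep, sharp mouth); empty at the start.
- hole3 (a point): Centre of the mouth of hole 3, level with the block's top, for a peg of 36 mm (hole 38 mm across, 34 mm deep, sharp mouth); empty at the start.
- hole4 (a point): Centre of the mouth of hole 4, level with the block's top, for a peg of 42 mm (hole 44 mm across, 34 mm deep, sharp mouth); already filled by a fixed peg.
- peg_center (a point): The loose wooden peg: a plain round dowel 30 mm in diameter and 100 mm long with a chamfered foot, about 60 g, standing upright on the console. This point is its centre, 50 mm above its foot, z along its axis towards the top. Fully home in its own hole it stands 66 mm above the block.
- opener_ring (a point): Centre of the ring of the flat steel bottle opener, half-way up its 8 mm thickness. The opener lies flat, is 162 mm long, about 180 g; ring 64 mm outside, 46 mm inside; the handle, 20 mm wide, runs from the ring along -x and ends 130 mm from the ring's centre. z is up.
- opener_grip (a point): Point on the opener's handle to grasp, 60 mm from the ring's centre along -x of the opener (the centre of mass is about 45 mm from the ring's centre), half-way up its 8 mm thickness; x points to the ring, y across the 20 mm width.
- paperweight: Bystander: a domed round glass paperweight, 74 mm across, 48 mm high; origin at the centre of its underside. Leave it where it is.
- key_fob: Bystander: a black plastic key fob with a small steel ring, 95 x 36 mm, 13 mm high; origin at the centre of its underside. Leave it where it is.
- eye_plate: Bystander: a round ceramic evil-eye plate, 150 mm across, 16 mm high, lying flat; origin at the centre of its underside. Leave it where it is.
- sanitiser: Bystander: an upright clear bottle with a white cap, 54 mm across, 140 mm high; origin at the centre of its underside. Leave it where it is.
- glasses_case: Bystander: a grey glasses case, 65 x 160 mm, 45 mm high, long side along its y; origin at the centre of its underside. Leave it where it is.
- key_bowl: Bystander: a white ceramic bowl, 120 mm across, 50 mm high; origin at the centre of its underside. Leave it where it is.
- opener: The bottle opener as a whole; origin on its underside near the middle of its length, 49 mm from the ring's centre along -x.
- loose_peg: The loose peg as a whole; origin at the centre of its foot.

How it is judged:
On the way, in this order (a step that is already met when the one before it is completed fails the run):
1. the loose peg stands fully home in the hole of its own size (horizontal distance between peg_center and hole2 below 0.005 m and z of peg_center in the frame of peg_block below 0.064 m and angle between peg_center's own z axis and vertical below 0.08 rad), for 0.2 s.
2. the opener lies flat on the block with its ring round that peg and its handle across the front ledge (horizontal distance between opener_ring and peg_center below 0.013 m and z of opener_ring in the frame of peg_block below 0.054 m and angle between opener_ring's own z axis and vertical below 0.12 rad and x of opener_grip in the frame of peg_block below 0 m), for 0.2 s.
At the end, for the whole second after the job is handed in: Peg upright (0.08 rad) in hole2, axis within 5 mm of its centre, at most 4 mm short of the bottom; opener flat on the block (0.12 rad, at most 6 mm high), ring centre within 13 mm of the peg's axis, grasp point of the handle in front of the block's middle; both at rest (all of step 1 and all of step 2 and linear speed of each of opener, loose_peg below 0.02 m/s); the robot touches nothing.
It fails at once if a bystander is moved more than 30 mm (distance of any of paperweight, key_fob, eye_plate, sanitiser, glasses_case, key_bowl from where it was at the start of the episode above 0.03 m).
It fails at once if a bystander is tipped over (angle between any of paperweight, key_fob, eye_plate, sanitiser, glasses_case, key_bowl's own z axis and vertical above 0.5 rad).
It also fails if it takes over 61 s, if anything falls off the work surface, if the arm or the gripper's body presses on something with over 40 N, if the wrist force passes 120 N, or if a joint passes its speed limit or range.

## Working session

There is one attempt and no reset: what is moved stays moved. The work goes in short steps, each a Python script; the robot and the scene stay as the last script left them, time stands still between calls to the robot, and variables do not carry over. Pictures are saved under pics/ and viewed, at most 10 in all, crops included, and the job is handed in when it is done.

```bash
mkdir -p pics
cat > h.py <<'E'
import numpy as np, cv2
from rig import *
def cloud(name, st=None):
    if name=='wrist': s=sense()
    p,d=camera(name); c=camera_params(name); K=np.array(c["K"])
    if name=='wrist':
        T=np.array(c["tool_from_camera"]); R0=np.array(s["tcp_rot"]); R=R0@T[:3,:3]; t=R0@T[:3,3]+np.array(s["position"])
    else: R=np.array(c["rotation"]); t=np.array(c["position"])
    v,u=np.mgrid[:p.shape[0],:p.shape[1]]
    P=np.stack([(u-K[0,2])/K[0,0]*d,(v-K[1,2])/K[1,1]*d,d],-1)@R.T+t
    P[d==0]=np.nan
    return p,P
def save(n,p): cv2.imwrite('pics/'+n,p[:,:,::-1])
E
python3 - <<'E'
from h import *
for n in ['top','scene']:
    p,P=cloud(n); save(n+'.png',p); np.save(n+'.npy',P); print(camera_params(n))
print(sense())
E
```

```text
{'K': array([[426.22684928,   0.        , 280.75563839],
       [  0.        , 426.22684928, 208.83353128],
       [  0.        ,   0.        ,   1.        ]]), 'position': array([0.44775142, 0.0114261 , 1.15722177]), 'rotation': array([[-0.01338709, -0.9940827 ,  0.10779784],
       [-0.9997248 ,  0.01122961, -0.02059645],
       [ 0.01926404, -0.1080439 , -0.99395946]])}
{'K': array([[494.96448303,   0.        , 284.93079428],
       [  0.        , 494.96448303, 203.13250492],
       [  0.        ,   0.        ,   1.        ]]), 'position': array([1.32704589, 0.31386067, 0.8590517 ]), 'rotation': array([[-0.36155279,  0.66525475, -0.6532348 ],
       [ 0.93227267,  0.24883558, -0.26258052],
       [-0.01213487, -0.70392966, -0.71016602]])}
{'time_s': 0.1, 'joint_pos': array([-1.33587643,  0.46933722, -0.04862064,  1.53358336,  0.02412297,
        1.14104386, -0.08227174]), 'qd': array([-1.78553578e-03, -1.92872172e-03, -2.68608653e-04, -1.04133215e-03,
        6.18763718e-05,  1.21217907e-03,  2.97488294e-04]), 'joint_efforts': array([ 3.08558101e-04, -5.11517823e+01, -4.72087087e-02, -2.38392895e+01,
        1.07700462e-02,  4.37244424e-03,  2.23155706e-05]), 'position': array([0.17586727, 0.65117064, 0.25537856]), 'tcp_rot': array([[-9.65424384e-01,  2.60682958e-01, -3.93581569e-04],
       [ 2.60683245e-01,  9.65422816e-01, -1.74122423e-03],
       [-7.39348545e-05, -1.78362045e-03, -9.99998407e-01]]), 'wrist_force': array([-0.28622466, -0.86424247,  0.16162392]), 'ft_torque': array([-0.04486414, -0.0244449 ,  0.00648321]), 'gripper_force': 0.0, 'finger_gap': 0.08556332816338942}
```

View pics/top.png

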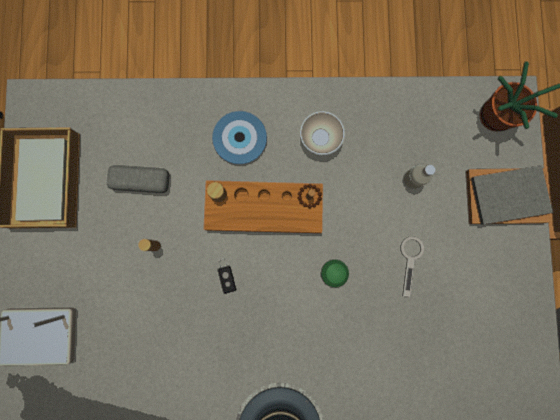

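View pics/scene.png

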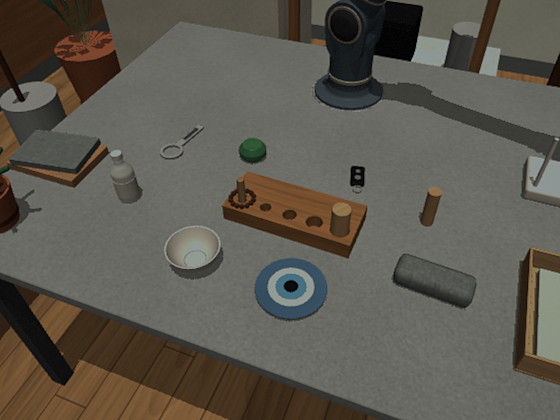

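The top view (up = +x, left = +y) shows the block at (264,208) with pegs at (217,190) and (310,196). The loose peg is at (150,246), the opener's ring at (412,248) with its handle down to (407,295), the paperweight at (335,273) and the fob at (227,279). The scene view agrees, with the peg upright at (430,207).

```bash
cat > m.py <<'E'
from h import *
P=np.load('top.npy'); S=np.load('scene.npy')
def box(P,r,z0,z1):
    Q=P[r[1]:r[3],r[0]:r[2]].reshape(-1,3); return Q[(Q[:,2]>z0)&(Q[:,2]<z1)]
print('table',np.nanmedian(P[250:350,150:200,2]))
for n,A,r in (('top',P,(195,170,335,245)),('scene',S,(215,165,375,260))):
    Q=box(A,r,.038,.050); rc=cv2.minAreaRect((Q[:,:2]*1000).astype(np.float32)); print(n,'block',len(Q),np.median(Q[:,2]),rc)
for n,A,r in (('top',P,(130,230,170,260)),('scene',S,(415,180,445,230))):
    Q=box(A,r,.092,.108);print(n,'peg top',len(Q),Q.mean(0),np.ptp(Q,0))
for n,A,r in (('top',P,(395,230,430,305)),('scene',S,(155,120,210,165))):
    Q=box(A,r,.0045,.014);rc=cv2.minAreaRect((Q[:,:2]*1000).astype(np.float32)); print(n,'opener',len(Q),np.median(Q[:,2]),rc)
for nm,r in (('fob',(212,258,242,298)),('pw',(318,255,352,290)),('case',(100,160,175,198)),('plate',(205,105,272,170)),('bowl',(295,105,350,160)),('san',(398,160,440,192))):
    Q=box(P,r,.006,.2);print(nm,(Q.min(0)+Q.max(0))/2,np.ptp(Q,0))
# peg end pegs
for r in ((203,178,232,202),(300,182,325,208)):
    Q=box(P,r,.1,.12);print('endpeg',len(Q),Q.mean(0) if len(Q) else 0)
E
python3 m.py
```

```text
table -5.405084616749711e-05
top block 4880 0.043867678501098406 ((577.423828125, 34.704734802246094), (310.4853515625, 130.6545867919922), 87.83914947509766)
scene block 4511 0.04378661004126605 ((646.06298828125, 31.859527587890625), (311.6751708984375, 272.3065185546875), 88.08399200439453)
top peg top 122 [0.47876822 0.32670723 0.09969558] [0.02701968 0.02992333 0.01213177]
scene peg top 133 [0.48246822 0.32740872 0.09899067] [0.03332297 0.02864225 0.00994633]
top opener 524 0.008025379590043125 ((411.9183349609375, -364.0342102050781), (92.464111328125, 199.44329833984375), 86.98428344726562)
scene opener 313 0.007187607645855576 ((415.9820556640625, -358.6295166015625), (117.94268035888672, 146.73753356933594), 51.666751861572266)
fob [0.39470463 0.13701668 0.01306546] [0.09473174 0.0715996  0.01412919]
pw [ 0.40140366 -0.15158706  0.02851281] [0.07259606 0.07226199 0.04432745]
case [0.66184561 0.37530231 0.02833404] [0.0932226  0.17501192 0.04462359]
plate [0.77805766 0.10689821 0.01524305] [0.16164166 0.16277035 0.01699684]
bowl [ 0.77870225 -0.13062269  0.03187491] [0.1296209  0.14004828 0.05174546]
san [ 0.65989082 -0.39335533  0.07490522] [0.07070584 0.0952256  0.13778383]
endpeg 222 [0.61094746 0.1526622  0.10926688]
endpeg 40 [ 0.60214172 -0.08594632  0.10949148]
```

```bash
cat >> h.py <<'E'
def down(yaw=0):  # tool y = world y turned by yaw
    c,s=np.cos(yaw),np.sin(yaw); return np.array([[-c,-s,0],[-s,c,0],[0,0,-1.]])
E
python3 - <<'E'
from h import *
print(np.round(camera_params('wrist')['tool_from_camera'],4),camera_params('wrist')['K'][0])
R=down(-0.0377)
movep([.479,.327,.22],R); s=sense(); print(s['time_s'],s['position'])
p,P=cloud('wrist'); save('w1.png',p); np.save('w1.npy',P)
Q=P.reshape(-1,3);Q=Q[(Q[:,2]>.094)&(Q[:,2]<.106)&(np.hypot(Q[:,0]-.479,Q[:,1]-.327)<.04)]
print(len(Q),Q.mean(0),Q.min(0),Q.max(0))
E
```

```text
[[ 3.000e-04 -9.619e-01 -2.735e-01  6.990e-02]
 [ 1.000e+00  2.000e-04  4.000e-04 -4.000e-04]
 [-3.000e-04 -2.735e-01  9.619e-01 -1.168e-01]
 [ 0.000e+00  0.000e+00  0.000e+00  1.000e+00]] [295.70836339   0.         275.96817617]
1.7333 [0.47832607 0.3284798  0.22010953]
971 [0.47708685 0.3271961  0.09905917] [0.46275161 0.31250317 0.09404315] [0.4923187  0.34185224 0.10132477]
```

View pics/w1.png

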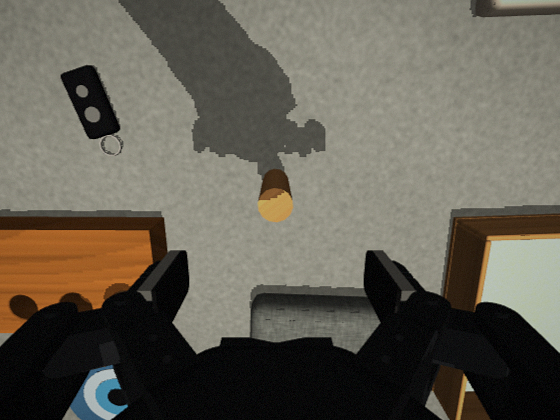

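The wrist view shows the peg top at (275,205), centred between the fingers and clear of the fob and case. I'll grasp it, carry it over the block and look at the hole.

Run:
```python
from h import *
R=down(-0.0377)
move_l([.4772,.3272,.084],R,feed=.12)
command_gripper(.02,60); s=sense(); print(s['finger_gap'],s['gripper_force'],s['position'])
move_l([.4772,.3272,.225],feed=.2)
movep([.6074,.0336,.225],R); s=sense(); print(s['time_s'],s['position'],s['wrist_force'])
p,P=cloud('wrist'); save('w2.png',p); np.save('w2.npy',P)
```

```text
0.028735873729646047 58.9898407459259 [0.47747346 0.32741092 0.0843994 ]
5.7 [0.60702461 0.03582898 0.22452449] [ 0.58298126  0.39060198 -0.7105465 ]
```

View pics/w2.png

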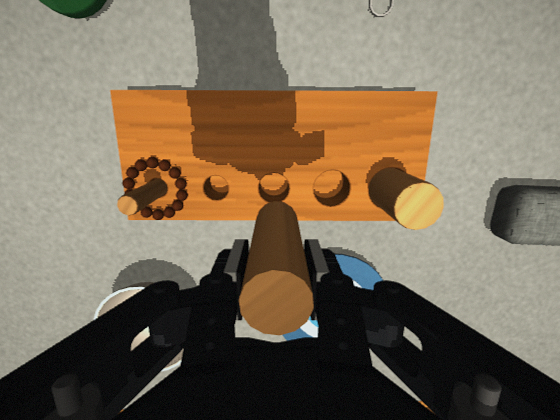

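The peg is held upright at (277,270) with its foot at (275,205), and hole 2's mouth is at (273,187), just in front of it. I'll measure hole and peg in this same picture.

```bash
cat > m2.py <<'E'
from h import *
from scipy.optimize import least_squares
from scipy import ndimage
s=sense(); c=camera_params('wrist'); P=np.load('w2.npy')
T=np.array(c['tool_from_camera']); C=np.array(s['tcp_rot'])@T[:3,3]+s['position']
L=C+(P-C)*((.044-C[2])/(P[...,2:]-C[2]))  # ray on block top plane
top=np.abs(P[...,2]-.044)<.003
print('top z',np.median(P[100:165,150:400,2]))
bx=np.array([.99929,-.0377]);by=np.array([.0377,.99929]);h=np.array([.6070,.0336])
lab,n=ndimage.label((P[...,2]<.0415)&(np.abs((L[...,:2]-h)@bx)<.025)&(np.abs((L[...,:2]-h)@by)<.09))
for i in range(1,n+1):
    m=lab==i
    if m.sum()<150: continue
    q=L[m][:,:2]; (x,y),r=cv2.minEnclosingCircle((q*1e4).astype(np.float32)); print('hole',m.sum(),q.mean(0),x/1e4,y/1e4,r/1e4, ((np.array([x,y])/1e4)-h)@by)
g=P[195:262,240:315].reshape(-1,3); g=g[(np.hypot(*(g[:,:2]-h).T)<.03)&(g[:,2]>.1)]
print(len(g),g[:,2].min(),g[:,2].max())
f=lambda p:np.hypot(g[:,0]-p[0]-p[2]*(g[:,2]-.15),g[:,1]-p[1]-p[3]*(g[:,2]-.15))-.015
o=least_squares(f,[.607,.034,0,0],loss='soft_l1',f_scale=.001); print('peg axis @z=.15',o.x,np.std(f(o.x)))
print(s['position'],'tilt',s['tcp_rot'][:,2])
E
python3 m2.py
```

```text
top z nan
hole 1000 [0.60709155 0.09227983] 0.60742919921875 0.092620947265625 0.018889048767089845 0.05899522320361329
hole 717 [0.60467038 0.032734  ] 0.60503330078125 0.03251090087890625 0.016345965576171875 -0.001162470421264649
hole 480 [ 0.6027044  -0.02669471] 0.602925341796875 -0.027023046875 0.013170063781738281 -0.060733619125976565
3147 0.13978943790589962 0.23248947952084364
peg axis @z=.15 [ 6.07744600e-01  3.55984768e-02 -1.80975460e-03  3.37359145e-04] 0.0016299428691773248
[0.60704116 0.03614399 0.22467445] tilt [-7.54809263e-04  1.15237778e-03 -9.99999051e-01]
```

Run:
```python
from h import *
R=down(-0.0377)
move_l([.6043,.0331,.225],R,feed=.1)
move_l([.6043,.0331,.136],R,feed=.1); sleep(.2); s=sense(); print(s['position'],s['time_s'])
f=s['wrist_force']
offs=[(0,0)]+[(r*np.cos(a),r*np.sin(a)) for r,n in((.0012,6),(.0024,9)) for a in np.arange(n)*2*np.pi/n]
for dx,dy in offs:
    x,y=.6043+dx,.0331+dy
    if (dx,dy)!=(0,0): move_l([x,y,.130],feed=.05)
    hit=move_l([x,y,.096],feed=.04,until_force=8); s=sense()
    print(dx,dy,hit,s['position'],s['wrist_force']-f,s['time_s'])
    if s['position'][2]<.118: break
```

```text
[0.6046795  0.03309859 0.13670785] 7.2417
0 0 False [0.60425578 0.03309104 0.09613732] [-0.34430326 -0.13477173  0.66834545] 8.3917
```

Run:
```python
from h import *
print(move_l([.6043,.0331,.091],feed=.03,until_force=10)); print(sense()['position'])
command_gripper(.06); move_l([.6043,.0331,.24],feed=.2)
sleep(.1); p,P=cloud('wrist')
Q=P.reshape(-1,3);Q=Q[(Q[:,2]>.104)&(Q[:,2]<.125)&(np.hypot(Q[:,0]-.605,Q[:,1]-.033)<.025)]
print('pegtop',len(Q),np.median(Q,0),Q.min(0),Q.max(0))
command_gripper(.06)
R=down(0)
movep([.42,-.36,.24],R); sleep(.1); s=sense(); print(s['position'],s['time_s'])
p,P=cloud('wrist'); save('w3.png',p); np.save('w3.npy',P)
Q=P.reshape(-1,3);Q=Q[(Q[:,2]>.004)&(Q[:,2]<.014)&(np.abs(Q[:,0]-.42)<.12)&(np.abs(Q[:,1]+.36)<.08)]
m=Q.mean(0); u,S,v=np.linalg.svd((Q-m)[:,:2],full_matrices=False); print(len(Q),m,v[0],((Q-m)[:,:2]@v[0]).min(),((Q-m)[:,:2]@v[0]).max(),((Q-m)[:,:2]@v[1]).min(),((Q-m)[:,:2]@v[1]).max())
```

```text
True
[0.6054308  0.0331267  0.09435097]
pegtop 909 [0.60537711 0.03313308 0.1091289 ] [0.59081866 0.01867458 0.10404117] [0.62104042 0.04753151 0.11111286]
[ 0.42114539 -0.35884758  0.23988067] 11.9583
2426 [ 0.41135594 -0.35821456  0.00705628] [ 0.98531681 -0.17073599] -0.08018864537023239 0.08211251090154184 -0.031152894667896718 0.03140081223692346
```

View pics/w3.png

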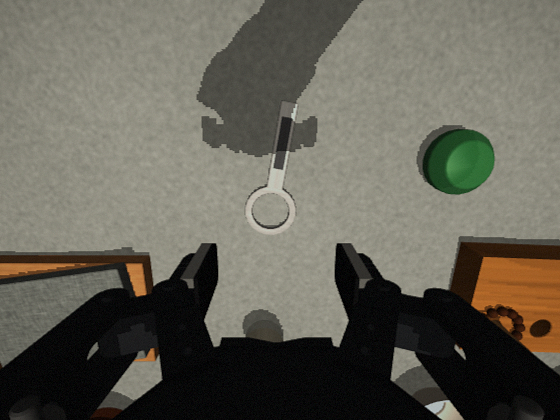

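Peg is home: its top is at z 0.109–0.110. The opener's ring is at (270,210) with the handle running to (290,103), and the fit gives length 162 mm and width 62 mm as specified. Next is the grasp.

Run:
```python
from h import *
a=-.1716; R=down(a); g=np.array([.4016,-.3566])
command_gripper(.05)
movep([*g,.09],R); sleep(.1)
print(move_l([*g,.028],R,feed=.06,until_force=6)); s=sense(); print(s['position'],s['time_s'])
if s['position'][2]>.034: raise SystemExit('high')
command_gripper(.0,80); s=sense(); print(s['finger_gap'],s['gripper_force'],s['position'])
move_l([*g,.19],R,feed=.15); s=sense(); print(s['finger_gap'],s['gripper_force'])
R2=down(-.0377); t=np.array([.6053,.0331])-.060*np.array([.99929,-.0377])
movep([*t,.19],R2); sleep(.2); s=sense(); print(t,s['position'],s['finger_gap'],s['time_s'])
p,P=cloud('wrist'); save('w4.png',p); np.save('w4.npy',P)
```

```text
False
[ 0.40184244 -0.35683819  0.02834776] 14.2083
0.016390287162744183 78.23431134223938 [ 0.40183627 -0.35669492  0.02871752]
0.016242980624048893 78.32750201225281
[0.5453426 0.035362 ] [0.54538228 0.03402725 0.19006754] 0.01670626859083707 17.5833
```

View pics/w4.png

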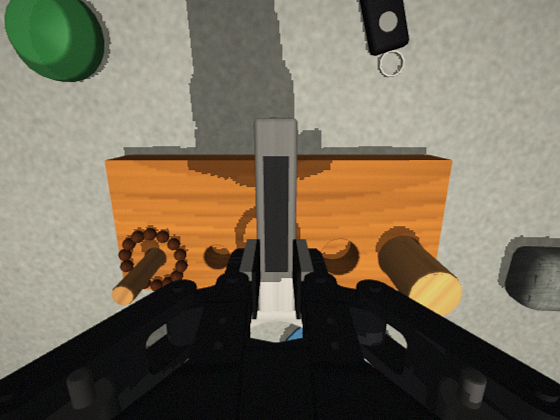

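The opener is held by the handle at (275,200), and the ring is hidden behind the gripper. I'll get the ring position from the handle's end and direction, cross-checked with the scene camera.

Run:
```python
from h import *
s=sense(); P=np.load('w4.npy')
Q=P[110:280,245:305].reshape(-1,3); Q=Q[(Q[:,2]>.14)&(Q[:,2]<.2)]
Q=Q[Q[:,0]<.53]
m=np.median(Q,0); Q=Q[np.abs(Q[:,2]-m[2])<.012]; A=np.c_[Q[:,:2]-m[:2],np.ones(len(Q))]
co=np.linalg.lstsq(A,Q[:,2],rcond=None)[0]; print('slope',co, m,len(Q))
print('xmin',np.percentile(Q[:,0],[0,1]),'y range',Q[:,1].min(),Q[:,1].max())
near=Q[Q[:,0]<.49];far=Q[Q[:,0]>.51];mid=lambda q:np.r_[q[:,0].mean(),(q[:,1].min()+q[:,1].max())/2]
print(mid(near),mid(far))
p,S=cloud('scene'); save('s2.png',cv2.resize(p[100:300,180:400],None,fx=2.5,fy=2.5)); 
q=S.reshape(-1,3); 
k=(q[:,2]>.14)&(q[:,2]<.185)&(np.hypot(q[:,0]-.605,q[:,1]-.033)<.05); r=q[k]; print('ring scene',len(r),r.min(0),r.max(0),r.mean(0))
```

```text
slope [ 0.00106358 -0.001087    0.1687732 ] [0.50027307 0.03516188 0.16881242] 4754
xmin [0.47484032 0.47546261] y range 0.024326231197777347 0.04572108972240651
[0.48242067 0.03574993] [0.51983072 0.03439469]
ring scene 428 [0.55527548 0.00152789 0.15946702] [0.64045966 0.06391906 0.18480841] [0.60008892 0.03345929 0.16823946]
```

View pics/s2.png

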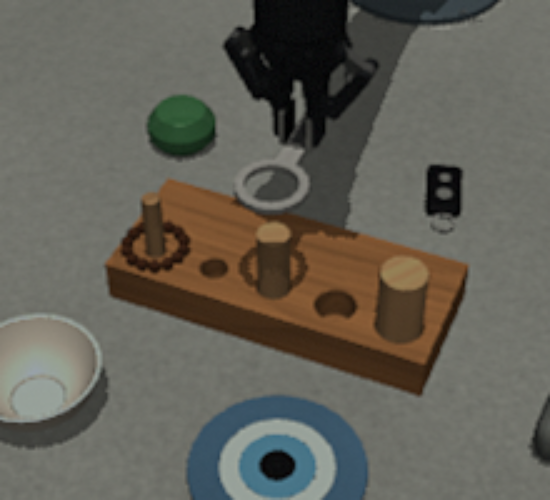

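The opener hangs level with the ring at about (0.605, 0.032), against the peg at (0.6053, 0.0331). That is well inside the 8 mm clearance, so I'll lower it.

Run:
```python
from h import *
R2=down(-.0377); t=[.5455,.0350]
print(move_l([*t,.08],R2,feed=.08,until_force=8)); print(sense()['position'])
print(move_l([*t,.0715],R2,feed=.03,until_force=6)); s=sense(); print(s['position'],s['wrist_force'],s['time_s'])
if s['position'][2]<.078:
    command_gripper(.045); move_l([*t,.2],R2,feed=.12); movep([.45,.035,.30],R2); sleep(.3)
    p,S=cloud('scene'); save('s3.png',cv2.resize(p[100:300,180:400],None,fx=2.5,fy=2.5))
    p,P=cloud('wrist'); save('w5.png',p); np.save('w5.npy',P); print(sense()['position'],sense()['time_s'])
    Q=P.reshape(-1,3)
    q=Q[(Q[:,2]>.048)&(Q[:,2]<.058)&(np.abs(Q[:,1]-.033)<.034)&(Q[:,0]<.65)]; print('opener',q.min(0),q.max(0),np.median(q,0))
    q=Q[(Q[:,2]>.104)&(Q[:,2]<.116)&(np.hypot(Q[:,0]-.605,Q[:,1]-.033)<.025)]; print('peg',(q.min(0)+q.max(0))/2,np.median(q,0))
```

```text
False
[0.54590123 0.03503369 0.08052717]
True
[0.54601596 0.03508128 0.07274107] [ 0.0998309  -0.28731038  5.60169095] 19.525
[0.45018402 0.034962   0.29927083] 22.1333
opener [0.47492912 0.00081872 0.04803037] [0.63236729 0.06384682 0.05780778] [0.55218291 0.03484812 0.05108161]
peg [0.60547765 0.03306565 0.10746283] [0.60412312 0.03288383 0.10905808]
```

View pics/s3.png

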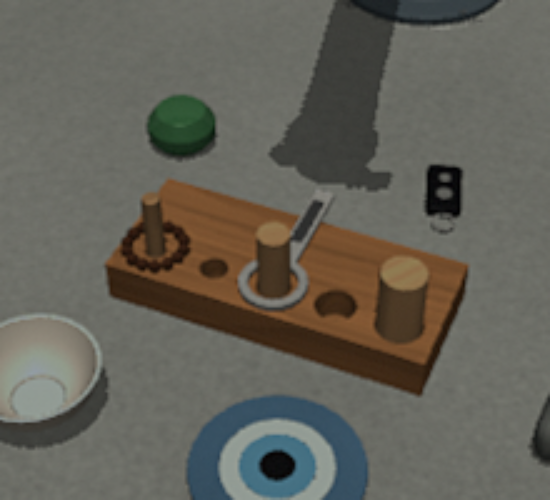

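The ring at (272,280) lies flat around the home peg, and the handle runs across the front ledge. Ring centre is about (0.605, 0.032), the peg (0.605, 0.033). The gripper is clear, so I'm handing in.

```bash
python3 -c "
from rig import *
print(finish_job())"
```

```text
the job is handed in; nothing more can be done
None
```

I handed the job in at about 22 s on the robot's clock: the last images show the peg home in hole 2 and the opener flat on the block with its ring round the peg and its handle over the front ledge; the judge's verdict was not returned.

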